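# Fit the keyed coupling sleeve on the light port

### The arm

A 7-joint arm with a two-finger parallel gripper is mounted at the origin on a cart in front of the work surface, level with it; the furniture and walls round the work are solid. World frame = base frame: x ahead of the robot, y to its left, z up, the work surface at z = 0. Lengths are in m, angles in rad, forces in N, time in s.
With the tool pointing down it reaches from about 0.425 to 0.925 m from the base axis. Payload 6.8 kg.
Tool frame: the origin (TCP) lies at the very end of the fingers, on their centre line; the grasp point (between the pads) lies 19 mm behind it; z points along the fingers, y is the line along which they close (so a half turn about z gives the same grasp; the last joint's range is limited). The gripper opens to 85 mm and grips with 20 to 120 N. Pads are 22 mm wide; open, the fingers measure 114 mm over their backs; the gripper's body (76 mm by 85 mm) begins 54 mm behind the grasp point. The pads swing forward as they close: fully open they stand 13 mm farther back than shut.
Start: joints at [1.088, 0.477, 0.022, 1.555, -0.011, 1.109, -0.083], TCP at [0.247, -0.628, 0.231] pointing down, gripper open.
Joint ranges: [-2.96, 2.96], [-0.34, 2.1], [-1.41, 1.46], [0.24, 2.44], [-1.37, 4.51], [0.17, 1.92], [-2.96, 2.96]. Speed limits (rad/s): [2.39, 2.39, 3.14, 3.14, 3.14, 3.14, 3.14].

### API

Orientations are given as a unit quaternion [w, x, y, z].
In Python, from station import bot gives the robot as it stands.
- The arm moves only by the tool apply_moves, never from a script. Its argument "deltas" is a list of rows, each a list of 3 entries, a list of its own where there are three numbers: the closure, from 0 (fully open) to 1 (shut), then the shift along the tool's x, y, z in units of 0.2 m (1.0 is 0.2 m), then the turn about the tool's z in units of 2 pi rad (1.0 is 2 pi rad). A call has 1 to 12 rows; each row is the pose to reach, as a shift and turn from the pose commanded when the call began, along the tool's axes at that moment, turning the shorter way round; what a row does not reach only later rows make up. A row lasts 1/10 s, in which the tool goes at most 50 mm and 8.59 degrees, less where a joint would pass 70% of its speed; a pose out of reach is approached as far as the arm can. A call with a number of a shift or a turn outside -1 to 1 is refused whole. A call with a gripper value outside its range is refused whole. The fingers move at their own pace and stop on an object; "squeeze" is the grip in N (left out, the last holds). Time passes only in rows, so rows that repeat a pose let the fingers close. It gives the time, the measured TCP pose, the force, the opening and the grip force at its end, in the units of the state.
- bot.get_obs(): the state, without advancing time (a new reading comes with each control period).
- bot.read_camera(name): name is "side" or "top"; returns a dict with "color" (384x512x3 uint8, red, green, blue), "intrinsics" (3x3 intrinsics, pixels), "k1" (the pictures are not rectified: a ray, as slopes to the right and down, at radius r is drawn at 1 + k1 r^2 times it, then the intrinsics apply), "pose" (4x4, takes a point from camera to world coordinates). Camera axes: x right, y down, z forward; pixel columns grow to the right and rows downward; lengths in m; the calibration is good to about 2 mm. A picture is of the moment at which its call begins. There is no depth.
- bot.hand_in(): hands the job in; it is judged then, once.
Trained networks look in a picture, given as the dict that the camera call returned (one of the last four; its "shot" number tells which), for a name from the list of things; names that differ only in an ending like _2 or _b are one class to them, and where a whole thing is asked for, a point or a joint stands for the part that bears it (a point fixed in the world has none). Each returns a list of dicts, best first, with "confidence" (0 to 1); they miss things now and then, are a little off and sometimes report something else, mostly with a low value. They report only what shows in the picture. A call takes as long as a camera call.
- bot.look_for(picture, target): "point" ([x, y, z] in m, in world coordinates, good to about 4 mm: the middle of the surface that is visible of it).
The state is a dict: "t": time; "q": joint angles; "joint_vel": joint speeds; "joint_torque": joint torques, N m; "eef_pos": TCP position; "tool_rot": TCP orientation; "contact_force": force on the tool from outside, world axes, zero at the start; "torque": the same for the moment, N m; "gripper_width": opening from 0.0 (shut) to 1.0 (fully open); "grasp_force": force on a finger pad.
Only numpy, scipy, OpenCV 4.12 (cv2) and the standard library are available. Lean on these libraries where they do the work, as an engineer would, in place of code of your own. Each camera call takes 0.05 s, during which the arm holds its last target. There are 200 camera calls.

### The job

Fit the loose aluminium coupling sleeve on the upright light port: slide it, notched end down, over the spigot, turn it until its notch drops over the locating key down in the collar, press it fully home while you still hold it, and let go. Leave the objective cases, the filter cube, the oil bottle and the coverslip box standing where they are.

Things in the scene. Friction and masses are not known exactly. Their poses are not given: they have to be found in the camera images.
- sleeve: Loose aluminium coupling sleeve: straight round tube, open at both ends, outside diameter 48 mm, bore 39, height 70, about 0.16 kg, standing upright, notched end down. Origin: centre of its lower end; z along the tube to its upper end, +x toward its notch. May be gripped at any angle round it; keep the fingertips 30 or more above the lower end, clear of the collar.
- sleeve_notch (a point): Foot of the sleeve's only notch: middle of the wall at the lower end, 22 mm from the sleeve's axis along its +x. The notch, about 10 wide and 16 high, is cut through the wall and takes the key with about 0.1 rad of play either side. A thin dark index line runs up the outside and over the upper rim straight above it. Axes as the sleeve's.
- port: Light port, fixed to the worktop: grey square base plate 92 x 92 x 12 mm, on it a round grey collar (outside diameter 65, inside 57, top at z = 36) and in its middle an upright steel spigot, diameter 36.5. Origin: centre of the underside, on the spigot's axis; z up. The sleeve goes round the spigot with 1.25 clearance on the radius, its lower end into the well between spigot and collar.
- port_tip (a point): Centre of the spigot's top, 62 mm above the port's origin, axes as the port's; the top edge is bevelled by about 3.
- port_ride (a point): Point on the spigot's axis 23 mm above the port's origin, level with the top of the locating key, a steel block 5 wide on the well's floor at the spigot. The key lies toward the port's -x (robot side) or up to 0.55 rad to either side of that; it is not measured. The sleeve rides on it, and when pressed may tip and sink up to 5, until its notch is over the key; then it goes down 11 in all.
- port_seat (a point): Centre of the floor of the well in the port, 12 mm above the port's origin, axes as the port's: the sleeve's origin comes to this point when it is fully home.
- case_a: Black round objective case, diameter 45, height 66, loose, closed on top; origin at the centre of its underside. Not to be disturbed.
- case_b: A second, equal black objective case. Not to be disturbed.
- filter_cube: Black filter cube with round glass windows, 45 x 34 x 43 high, loose; origin at the centre of its underside. Not to be disturbed. To its left stands the tall lamp supply (about x > 0.43 m, y > 0.44 m), and behind the work the large monitor (about x > 0.62 m, y from -0.16 to 0.42 m), both fixed: keep the arm and gripper clear of them.
- oil: Small brown oil bottle, diameter 32, height 72, loose; origin at the centre of its underside. Not to be disturbed.
- coverslips: Small pale square coverslip box, 36 x 36 x 22 high, loose; origin at the centre of its underside. Not to be disturbed.

How it is judged:
By the outcome, as a careful person would: the job done as asked, in the order asked, and still so for the second after the job is handed in, with the robot touching nothing.
It also fails if it takes over 61 s, if anything falls off the work surface, if the arm or the gripper's body presses on something with over 40 N, if the wrist force passes 120 N, or if a joint passes its speed limit or range.

## Working session

There is one attempt and no reset: what is moved stays moved. The work goes in short steps, Python scripts to look and compute and a tool call to move; the robot and the scene stay as the last step left them, time stands still between calls to the robot, and variables do not carry over. Pictures are saved under pics/ and viewed, at most 10 in all, crops included, and the job is handed in when it is done.

Besides the shell and the picture viewer there is one more tool, called after ">>>" by a JSON object that holds its "name" and its "arguments". apply_moves: Moves the arm, as the interface text tells. Its arguments: {"type":"object","properties":{"deltas":{"type":"array","items":{"type":"array"}},"squeeze":{"type":"number"}},"required":["deltas"]}

```bash
mkdir -p pics
cat > h.py <<'E'
import numpy as np, cv2
from station import bot
def snap(n,f=None,crop=None,s=1):
    p=bot.read_camera(n)
    if f:
        im=cv2.cvtColor(p['color'],cv2.COLOR_RGB2BGR)
        if crop: a,b,c,d=crop; im=im[b:d,a:c]
        if s!=1: im=cv2.resize(im,None,fx=s,fy=s,interpolation=cv2.INTER_CUBIC)
        cv2.imwrite('pics/'+f,im)
    return p
def proj(p,X):
    T=np.linalg.inv(p['pose']);X=np.atleast_2d(X);c=X@T[:3,:3].T+T[:3,3]
    s=c[:,:2]/c[:,2:];s=s*(1+p['k1']*(s**2).sum(1,keepdims=True))
    K=np.array(p['intrinsics']);return s@K[:2,:2].T+K[:2,2]
def onz(p,uv,z):
    K=np.array(p['intrinsics']);d=np.linalg.solve(K[:2,:2],np.array(uv,float)-K[:2,2]);s=d.copy()
    for _ in range(20): s=d/(1+p['k1']*(s@s))
    T=np.array(p['pose']);r=T[:3,:3]@np.r_[s,1];return T[:3,3]+r*(z-T[2,3])/r[2]
E
python3 - <<'E'
from h import *
for n in ('side','top'):
    p=snap(n,n+'0.png'); print(n,np.round(p['pose'],3).tolist(),np.round(p['intrinsics'],1).tolist(),p['k1'])
    for t in ('sleeve','sleeve_notch','port','case_a','filter_cube','oil','coverslips'):
        for r in bot.look_for(p,t)[:3]: print(t,np.round(r['point'],4),round(r['confidence'],2),np.round(proj(p,r['point'])[0]))
o=bot.get_obs();print(o)
E
```

```text
side [[0.999, -0.007, 0.041, 0.439], [-0.038, -0.517, 0.855, -1.098], [0.015, -0.856, -0.517, 0.778], [0.0, 0.0, 0.0, 1.0]] [[459.8, 0.0, 257.8], [0.0, 459.8, 188.3], [0.0, 0.0, 1.0]] 0.03187470029064054
sleeve [ 0.4375 -0.0347  0.0425] 0.58 [239. 217.]
sleeve [ 0.4689 -0.1658  0.0492] 0.56 [251. 244.]
sleeve_notch [ 0.4743 -0.1635  0.0455] 0.59 [253. 244.]
sleeve_notch [0.457  0.3429 0.0309] 0.28 [244. 158.]
port [0.4799 0.1316 0.0167] 0.91 [252. 193.]
case_a [ 0.4704 -0.2914  0.0482] 0.9 [253. 278.]
case_a [ 0.441  -0.0366  0.0426] 0.72 [240. 217.]
filter_cube [0.4562 0.3384 0.0302] 0.45 [244. 159.]
oil [0.3861 0.0566 0.0384] 0.5 [221. 201.]
top [[-0.055, -0.977, 0.208, 0.311], [-0.998, 0.054, -0.01, 0.04], [-0.002, -0.208, -0.978, 1.014], [0.0, 0.0, 0.0, 1.0]] [[380.0, 0.0, 250.9], [0.0, 380.0, 190.2], [0.0, 0.0, 1.0]] -0.1104895515615785
sleeve [ 0.4725 -0.1487  0.0518] 0.65 [321. 203.]
sleeve [ 0.6239 -0.2378  0.0167] 0.3 [346. 149.]
sleeve_notch [ 0.4725 -0.1487  0.0555] 0.72 [321. 202.]
sleeve_notch [ 0.4643 -0.2608  0.0669] 0.36 [366. 202.]
port [0.4721 0.147  0.0112] 0.88 [2
[... 370 characters left out ...]
89,  0.02235058,  1.5554166 , -0.01151397,
        1.10928636, -0.08308992]), 'joint_vel': array([ 1.24108941e-03,  4.29103779e-04, -5.39672013e-04,  5.19643452e-04,
       -9.78826794e-05,  8.93303095e-05, -9.19411088e-06]), 'joint_torque': array([-3.28164879e-04, -5.96268690e+01,  1.60633631e+00, -2.81540465e+01,
        1.25354252e-02,  1.55979633e-03,  1.92695916e-05]), 'eef_pos': array([ 0.24714171, -0.62814013,  0.23130201]), 'tool_rot': array([3.54805791e-06, 9.82490766e-01, 1.86311280e-01, 2.62433536e-05]), 'contact_force': array([-0.62825092,  0.73040483, -0.71652576]), 'torque': array([-0.00704658, -0.05461699, -0.01302459]), 'grasp_force': 0.0, 'gripper_width': 0.9965052276757898}
```

View pics/side0.png

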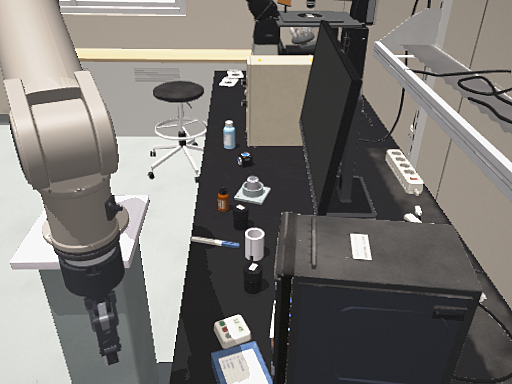

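View pics/top0.png

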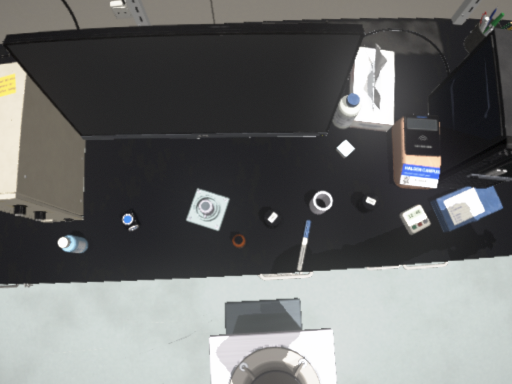

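Run:
```python
from h import *
a=snap('top');b=snap('side')
def c(p,u,v,w=25): return cv2.resize(cv2.cvtColor(p['color'][v-w:v+w,u-w:u+w],cv2.COLOR_RGB2BGR),(300,300),interpolation=cv2.INTER_CUBIC)
cv2.imwrite('pics/z1.png',np.vstack([np.hstack([c(a,320,202),c(a,207,208)]),np.hstack([c(b,254,244),c(b,252,190)])]))
np.savez('cam.npz',**{n+k:p[k] for n,p in(('top',a),('side',b)) for k in('pose','intrinsics','k1')})
```

```text
(no output)
```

View pics/z1.png

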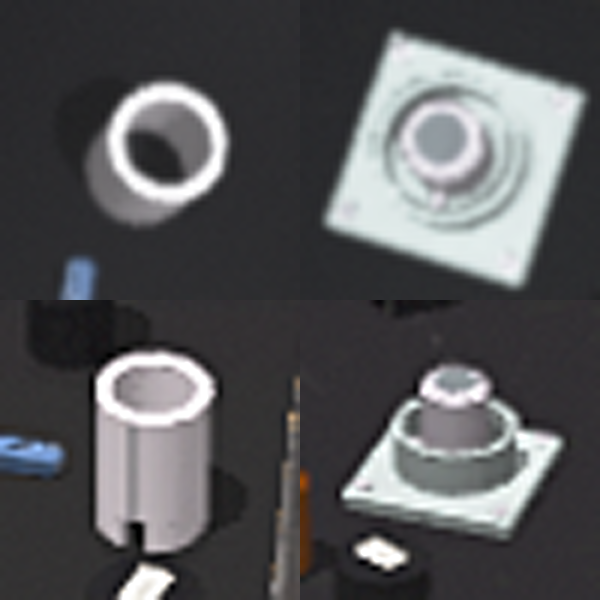

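Run:
```python
from h import *
z=np.load('cam.npz');P={n:{k:z[n+k] for k in('pose','intrinsics','k1')} for n in('top','side')}
def at(n,u,v,x,y,h): return onz(P[n],((x+.5)/6-.5+u-25,(y+.5)/6-.5+v-25),h)
f=lambda l,*a: print(l,np.round(at(*a),4))
f('sl top','top',320,202,168,142,.07); f('sl side','side',254,244,155,89,.07)
f('notch','side',254,244,136,238,.001)
f('idxrim','side',254,244,128,122,.07)
f('tip top','top',207,208,140,137,.062); f('tip side','side',252,190,155,80,.062)
for q in((94,30),(287,93),(222,287),(25,222)): f('corner','top',207,208,*q,.012)
f('key','top',207,208,137,200,.023)
f('caseb top','top',271,217,150,150,.066);f('oil','top',239,240,150,150,.07);f('casea','top',367,202,150,150,.066)
```

```text
sl top [ 0.4754 -0.1494  0.07  ]
sl side [ 0.4777 -0.1496  0.07  ]
notch [ 0.4697 -0.1648  0.001 ]
idxrim [ 0.4656 -0.1724  0.07  ]
tip top [0.4801 0.1494 0.062 ]
tip side [0.4811 0.1502 0.062 ]
corner [0.539  0.1745 0.012 ]
corner [0.5053 0.0887 0.012 ]
corner [0.42   0.1212 0.012 ]
corner [0.4535 0.2076 0.012 ]
key [0.459  0.1561 0.023 ]
caseb top [ 0.4418 -0.0152  0.066 ]
oil [0.3883 0.0678 0.07  ]
casea [ 0.4662 -0.2635  0.066 ]
```

>>> {"name": "apply_moves", "arguments": {"deltas": [[0,[0.15,-0.14,0],-0.02],[0,[0.32,-0.3,0],-0.044],[0,[0.5,-0.46,0],-0.068],[0,[0.67,-0.62,0],-0.092],[0,[0.82,-0.76,0],-0.116],[0,[0.92,-0.85,0],-0.14],[0,[0.97,-0.9,0],-0.1625],[0,[0.97,-0.9,0],-0.1625],[0,[0.97,-0.9,0],-0.1625]]}}

```text
t: 1.8
eef_pos: [0.3614, -0.3904, 0.2315]
tool_rot: [0.0, 0.768, 0.641, -0.0]
contact_force: [0.1, 0.3, -0.5]
gripper_width: 1.0
grasp_force: 0.0
```

```bash
cat >> h.py <<'E'
from scipy.spatial.transform import Rotation as R
def to(x,y,z,yaw=None):
    "print shift/turn to reach a TCP position, tool-y world yaw (deg)"
    o=bot.get_obs();q=o['tool_rot'];r=R.from_quat([*q[1:],q[0]]);m=r.as_matrix()
    d=m.T@(np.array([x,y,z])-o['eef_pos']); yw=np.degrees(np.arctan2(m[1,1],m[0,1]))
    print('t',round(o['t'],2),'pos',np.round(o['eef_pos'],4),'tilt z',np.round(m[:,2],4),'yaw y',round(yw,2),'q',np.round(o['q'],2),'F',np.round(o['contact_force'],1),'w',round(o['gripper_width'],3),'g',round(o['grasp_force'],1))
    print('shift',np.round(d/.2,4),'turn',None if yaw is None else round(-((yaw-yw+180)%360-180)/360,4))
E
python3 -c "
from h import *
to(.4765,-.1495,.231,-10)"
```

```text
t 1.8 pos [ 0.3614 -0.3904  0.2315] tilt z [ 0.e+00 -6.e-04 -1.e+00] yaw y -10.27 q [ 0.93  0.26 -0.27  1.88  0.08  1.01  0.45] F [ 0.1  0.3 -0.5] w 1.0 g 0.0
shift [1.2878 0.3515 0.0016] turn -0.0008
```

>>> {"name": "apply_moves", "arguments": {"deltas": [[0,[0.2,0.05,0],0],[0,[0.4,0.11,0],0],[0,[0.6,0.16,0],0],[0,[0.8,0.22,0],0],[0,[0.95,0.3,0],0],[0,[1.0,0.35,0],0],[0,[1.0,0.35,0],0]]}}

```text
t: 2.5
eef_pos: [0.4669, -0.2049, 0.2314]
tool_rot: [0.0, 0.766, 0.642, 0.0]
contact_force: [-0.1, -1.2, -0.1]
gripper_width: 1.002
grasp_force: 0.0
```

>>> {"name": "apply_moves", "arguments": {"deltas": [[0,[0.1,0,0],0],[0,[0.2,0,0],0],[0,[0.28,0,0],0],[0,[0.287,0,0.2],0],[0,[0.287,0,0.4],0],[0,[0.287,0,0.5],0],[0,[0.287,0,0.5],0],[0,[0.287,0,0.5],0]]}}

```text
t: 3.3
eef_pos: [0.4752, -0.1503, 0.1316]
tool_rot: [0.0, 0.767, 0.641, -0.0]
contact_force: [0.3, 1.0, 1.0]
gripper_width: 0.999
grasp_force: 0.0
```

```bash
python3 -c "
from h import *
to(.4765,-.1495,.036,-10)
a=snap('top');b=snap('side')
c=lambda p,u,v,w=40: cv2.resize(cv2.cvtColor(p['color'][v-w:v+w,u-w:u+w],cv2.COLOR_RGB2BGR),(400,400),interpolation=cv2.INTER_CUBIC)
cv2.imwrite('pics/z2.png',np.hstack([c(a,320,202),c(b,254,234)]))"
```

```text
t 3.3 pos [ 0.4752 -0.1503  0.1316] tilt z [-5.e-04 -5.e-04 -1.e+00] yaw y -10.23 q [ 0.53  0.35 -0.42  2.04  0.2   0.79 -0.18] F [0.3 1.  1. ] w 0.999 g 0.0
shift [0.0053 0.0057 0.4778] turn -0.0006
```

View pics/z2.png

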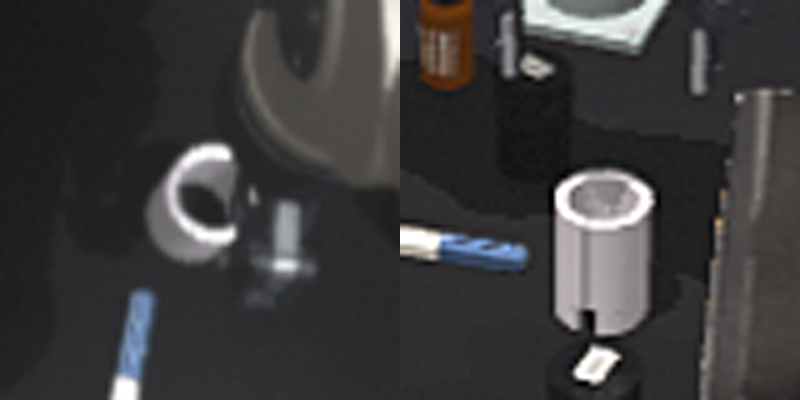

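>>> {"name": "apply_moves", "arguments": {"deltas": [[0,[0.005,0.005,0.15],0],[0,[0.005,0.005,0.3],0],[0,[0.005,0.005,0.42],0],[0,[0.005,0.005,0.475],0],[0,[0.005,0.005,0.475],0],[0.3,[0.005,0.005,0.475],0],[0.6,[0.005,0.005,0.475],0],[0.8,[0.005,0.005,0.475],0],[0.8,[0.005,0.005,0.475],0],[0.8,[0.005,0.005,0.475],0],[0.8,[0.005,0.005,0.475],0]], "squeeze": 50}}

```text
t: 4.5
eef_pos: [0.4775, -0.1479, 0.0378]
tool_rot: [0.001, 0.766, 0.643, 0.0]
contact_force: [-1.8, -0.2, 7.4]
gripper_width: 0.549
grasp_force: 50.5
```

>>> {"name": "apply_moves", "arguments": {"deltas": [[0.8,[0,0,-0.05],0],[0.8,[0,0,-0.15],0],[0.8,[0,0,-0.35],0],[0.8,[0,0,-0.5],0],[0.8,[0,0,-0.6],0],[0.8,[0,0,-0.6],0],[0.8,[0,0,-0.6],0]]}}

```text
t: 5.2
eef_pos: [0.4764, -0.1477, 0.1565]
tool_rot: [0.0, 0.766, 0.643, 0.0]
contact_force: [-0.2, 0.7, -2.5]
gripper_width: 0.551
grasp_force: 52.0
```

```bash
python3 -c "
from h import *
a=snap('top');b=snap('side')
to(.480,.149,.160,-10-83.4)
c=lambda p,u,v,w=40: cv2.resize(cv2.cvtColor(p['color'][v-w:v+w,u-w:u+w],cv2.COLOR_RGB2BGR),(400,400),interpolation=cv2.INTER_CUBIC)
cv2.imwrite('pics/z3.png',np.hstack([c(a,330,202),c(b,254,190)]))"
```

```text
t 5.3 pos [ 0.4756 -0.1474  0.1552] tilt z [-2.1e-03  5.0e-04 -1.0e+00] yaw y -10.03 q [ 0.54  0.32 -0.43  2.02  0.18  0.84 -0.17] F [ 0.3  0.5 -1.9] w 0.553 g 52.0
shift [ 1.4634 -0.2366 -0.0232] turn 0.2316
```

View pics/z3.png

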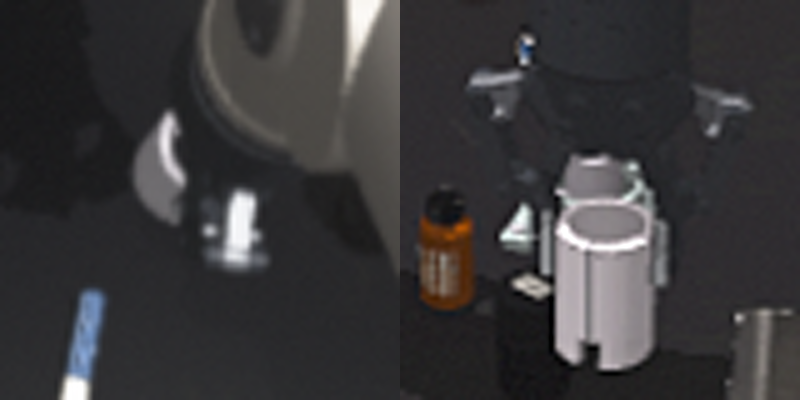

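```bash
python3 -c "
from h import *
z=np.load('cam.npz');p={k:z['side'+k] for k in('pose','intrinsics','k1')}
g=lambda x,y,h: onz(p,((x-400+.5)/5-.5+214,(y+.5)/5-.5+150),h)
c=g(604.5,225,.188);i=g(586,253,.188);n=g(590,365,.1185);print(c,i-c,np.degrees(np.arctan2(*(i-c)[1::-1])),n,np.degrees(np.arctan2(*(n-c)[1::-1])))
"
```

```text
[ 0.47650311 -0.15098652  0.188     ] [-0.00961891 -0.02509052  0.        ] -110.9752444510782 [ 0.46951555 -0.17005973  0.1185    ] -110.12053244814943
```

>>> {"name": "apply_moves", "arguments": {"deltas": [[0.8,[0.08,-0.01,0],0.015],[0.8,[0.2,-0.03,0],0.035],[0.8,[0.35,-0.05,0],0.055],[0.8,[0.5,-0.08,0],0.075],[0.8,[0.62,-0.1,0],0.095],[0.8,[0.7,-0.11,0],0.11],[0.8,[0.75,-0.12,0],0.118],[0.8,[0.75,-0.12,0],0.118]]}}

```text
t: 6.1
eef_pos: [0.4783, 0.0061, 0.1551]
tool_rot: [-0.001, 0.946, 0.323, -0.001]
contact_force: [0.3, -0.6, -1.7]
gripper_width: 0.549
grasp_force: 52.0
```

```bash
python3 -c "
from h import *
to(.482,.149,.156,-95)"
```

```text
t 6.1 pos [0.4783 0.0061 0.1551] tilt z [-2.3e-03  6.0e-04 -1.0e+00] yaw y -52.33 q [ 0.18  0.28 -0.37  2.07  0.14  0.82 -1.19] F [ 0.3 -0.6 -1.7] w 0.549 g 52.0
shift [ 0.4511 -0.5541 -0.0039] turn 0.1185
```

>>> {"name": "apply_moves", "arguments": {"deltas": [[0.8,[0.06,-0.07,0],0.015],[0.8,[0.14,-0.18,0],0.035],[0.8,[0.25,-0.31,0],0.055],[0.8,[0.34,-0.42,0],0.075],[0.8,[0.41,-0.5,0],0.095],[0.8,[0.44,-0.54,0],0.11],[0.8,[0.451,-0.554,0],0.1185],[0.8,[0.451,-0.554,0],0.1185],[0.8,[0.451,-0.554,0],0.1185]]}}

```text
t: 7.0
eef_pos: [0.4831, 0.1461, 0.1556]
tool_rot: [0.0, 0.999, -0.044, -0.001]
contact_force: [0.0, 0.7, -1.4]
gripper_width: 0.549
grasp_force: 52.0
```

```bash
python3 -c "
from h import *
to(.482,.149,.105,-95)
a=snap('top');b=snap('side')
c=lambda p,u,v,w=40: cv2.resize(cv2.cvtColor(p['color'][v-w:v+w,u-w:u+w],cv2.COLOR_RGB2BGR),(400,400),interpolation=cv2.INTER_CUBIC)
cv2.imwrite('pics/z4.png',np.hstack([c(a,207,205),c(b,252,175)]))"
```

```text
t 7.0 pos [0.4831 0.1461 0.1556] tilt z [-1.2e-03 -9.0e-04 -1.0e+00] yaw y -95.08 q [-0.17  0.31 -0.29  2.01  0.12  0.84 -2.19] F [ 0.   0.7 -1.4] w 0.549 g 52.0
shift [-0.0063 -0.0142  0.2531] turn -0.0002
```

View pics/z4.png

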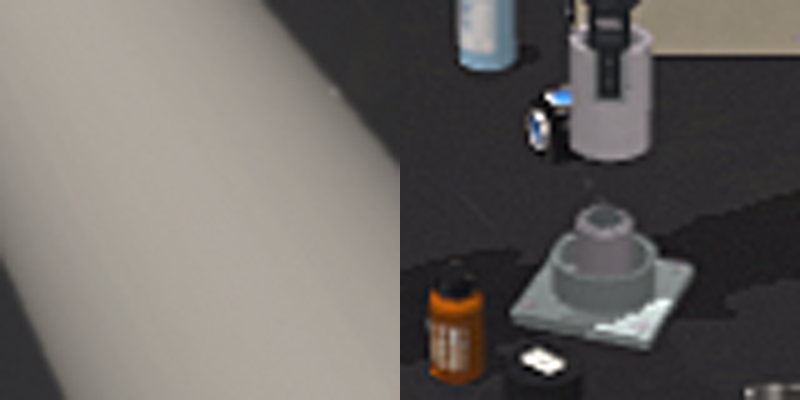

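```bash
cat >> h.py <<'E'
z_=np.load('cam.npz');SC={k:z_['side'+k] for k in('pose','intrinsics','k1')}
def circ(x,y,z,r,n=180):
    a=np.linspace(0,2*np.pi,n);return np.c_[x+r*np.cos(a),y+r*np.sin(a),0*a+z]
def edges(im,v,u0,u1):
    "strongest rise and fall on a pixel row, subpixel"
    g=cv2.GaussianBlur(im.astype(np.float32).mean(2),(0,0),.7)[v,u0:u1];d=np.gradient(g);o=[]
    for s in(1,-1):
        i=int(np.argmax(s*d));i=min(max(i,1),len(d)-2);a,b,c=s*d[i-1:i+2];o.append(u0+i+.5*(a-c)/(a-2*b+c+1e-9))
    return o
E
python3 -c "
from h import *
im=bot.read_camera('side')['color']
for v in (150,153,156,159,162): print('sleeve',v,np.round(edges(im,v,238,268),2))
for v in (180,182,184): print('spigot',v,np.round(edges(im,v,240,262),2))
for v in (188,190,192,194): print('collar',v,np.round(edges(im,v,234,270),2))
g=im.mean(2)
for u in (248,252,254,256): print('col',u,g[160:186,u].astype(int))
o=bot.get_obs()['eef_pos'];print(o)
for y in(.143,.146,.149):
  for x in(.479,.483):
    P=proj(SC,circ(x,y,.1178,.024));print(x,y,'bot',P[:,0].min(),P[:,0].max(),P[:,1].max())
for y in(.147,.149,.151):
    P=proj(SC,circ(.48,y,.0362,.0325));Q=proj(SC,circ(.48,y,.062,.01525));S=proj(SC,circ(.48,y,.059,.01825));print(y,'collar',P.min(0),P.max(0),'tip',Q.min(0),Q.max(0),'sp',S.min(0),S.max(0))
"
```

```text
sleeve 150 [255.93 250.83]
sleeve 153 [255.92 261.7 ]
sleeve 156 [242.15 261.69]
sleeve 159 [238.37 241.25]
sleeve 162 [245.54 241.23]
spigot 180 [246.71 257.99]
spigot 182 [243.71 263.95]
spigot 184 [242.03 244.87]
collar 188 [239.89 262.93]
collar 190 [238.5  271.65]
collar 192 [237.13 268.95]
collar 194 [235.82 266.76]
col 248 [129 129 127 129 134 123  34  38  45  44  48  46  43  46  45  42  51  96
 120 135 120 101  88  91  91  91]
col 252 [136 136 134 134 135 139 138  32  40  46  44  45  44  45  50  64  83  77
  75  70  89 137 125  98 101 100]
col 254 [137 137 136 137 136 142 139  43  42  45  45  46  44  43  45  47  72  76
  73  73 108 135 118 100 103 103]
col 256 [139 137 137 137 137 142 143  32  44  47  45  47  46  45  45  40  52 101
  99 111 141 133  98 102 102 102]
[0.48326442 0.14623008 0.15601669]
0.479 0.143 bot 244.09689781694973 259.8191972178208 166.99144164378083
0.483 0.143 bot 245.4078817662767 261.1274500842062 166.98483034044472
0.479 0.146 bot 244.08428730895452 259.7779812903565 166.5166142800997
0.483 0.146 bot 245.39288569629446 261.08385799615706 166.51007207291312
0.479 0.149 bot 244.0717217689953 259.7369152427485 166.04353689846286
0.483 0.149 bot 245.37794334406368 261.0404244888785 166.0370633330048
0.147 collar [241.7090155  180.35825681] [262.32878353 190.90806607] tip [247.2109085  176.02441345] [256.97521593 180.89044557] sp [246.24798384 176.38135767] [257.92072301 182.21660437]
0.149 collar [241.70371084 180.04622894] [262.29919728 190.57118116] tip [247.19900558 175.71144054] [256.95171608 180.56591452] sp [246.23723739 176.06885199] [257.89612677 181.89025147]
0.151 collar [241.69841816 179.73492105] [262.26968078 190.23510499] tip [247.1871306 175.3992034] [256.92827198 180.2421608 ] sp [246.22651609 175.75707894] [257.87158885 181.56468095]
```

```bash
python3 -c "
from h import *
im=bot.read_camera('side')['color']
g=im.mean(2).astype(int)
for v in (146,154,160,163): print(v,g[v,241:266])
for v in (179,181,184,187): print(v,g[v,236:268])
for u in (246,250,260,262): print('col',u,g[140:168,u])
for u in(248,250,254,256): print('col',u,g[174:204,u])
"
```

```text
146 [ 44  46  45  40  49 110 127 126 130 123  82  41  53  46  29 101 122 131
 132 131 131  77  24  29  30]
154 [246 224 168 160 161 138 121 129 132 121  83  61  65  65  52  94 127 136
 135 135 120  70  39  45  44]
160 [163  19  18  35  62 114 127 129 129 130 134 137 135 138 138 137 136 136
 136 137 106  57  41  44  46]
163 [ 88  28  15  17  31 112 130 129 131 132 131 135 135 136 136 136 136 136
 136 139 106  58  41  44  46]
179 [ 45  46  44  46  46  46  46  45  44  44  38 100 135 112  83  72  70  75
  74  80 111 130  91  47  44  44  44  47  44  45  46  45]
181 [ 45  46  45  46  45  45  44  42  45  62  80  79 101 117 118 132 137 148
 134 126 134 115  90  64  46  48  45  45  44  46  35  28]
184 [ 47  46  44  44  46  40  65 119 104  86  88  88  92  95  96 100 102 100
 102 105 103  99  89  83  78 132 119  58  26  30  31  31]
187 [ 46  45  44  40  32 100 121 135 110  93  93  88  91  96  98  99 103 102
 103 103 102  99  88  82  82 116 116 153 141 121 111  94]
col 246 [104 117 168 144 107 110 110 110 112 112 110 109 122 120 138 145 108 107
 110 118 114 110 112 112  81   9  19  44]
col 250 [
[... 183 characters left out ...]
135 136 136
 137 137 137 137 136 139 139 106  33  43]
col 262 [129 133 150 140 129 128  77  68  72  71  72  71  71  72  70  72  72  71
  70  57  57  59  58  58  48  40  43  45]
col 248 [ 43  42  51  96 121 135 121 101  88  90  92  91  91  91  92  96 107  86
  89  89  88  88  89 113 117 115  94  90  63  37]
col 250 [ 41  52  93  94  70  83 123 118 103  95  96  96  97  98  97 100 110  94
  90  92  91  90  91  99 115 112 105 125 108  38]
col 254 [ 44  46  72  77  74  74 107 134 118 100 102 102 103 103 103 103 110  98
  91  92  92  93  92  98 110 125 215 156 110  74]
col 256 [ 44  43  52 101  98 111 142 134  99 101 103 101 102 102 101 103 113  90
  93  93  92  92  90  98 127 219 211 208 109 109]
```

>>> {"name": "apply_moves", "arguments": {"deltas": [[0.8,[-0.0146,-0.0178,0.05],0],[0.8,[-0.0146,-0.0178,0.15],0],[0.8,[-0.0146,-0.0178,0.22],0],[0.8,[-0.0146,-0.0178,0.25],0],[0.8,[-0.0146,-0.0178,0.25],0],[0.8,[-0.0146,-0.0178,0.25],0]]}}

```text
t: 7.8
eef_pos: [0.4809, 0.1512, 0.1065]
tool_rot: [-0.0, 0.999, -0.045, 0.0]
contact_force: [0.2, -0.7, -1.2]
gripper_width: 0.549
grasp_force: 52.0
```

```bash
python3 -c "
from h import *
to(.4806,.150,.09,-95)
b=snap('side','z5.png',(212,145,292,205),10)
g=b['color'].mean(2).astype(int)
for v in (160,170,176): print(v,g[v,240:268])
for u in(250,254,256): print('col',u,g[166:195,u])
o=bot.get_obs()['eef_pos']
P=proj(SC,circ(o[0],o[1],o[2]-.038,.024));print(P.min(0),P.max(0))
"
```

```text
t 7.8 pos [0.4809 0.1512 0.1065] tilt z [ 3.e-04  2.e-04 -1.e+00] yaw y -95.16 q [-0.19  0.38 -0.28  2.05  0.16  0.73 -2.24] F [ 0.2 -0.7 -1.2] w 0.549 g 52.0
shift [-0.0009  0.006   0.0826] turn -0.0004
160 [217 162  20  15  26 109 128 128 135 129  85  42  40  38  29 103 124 133
 135 134 119  71  38  45  45  45  45  44]
170 [ 45  46  44  45  35 109 128 129 129 133 135 140 141 142 140 140 139 137
 137 137 106  58  41  43  46  45  46  45]
176 [ 46  48  44  42  35 108 129 130 129 132 131 133 134 136 135 137 137 135
 135 139  98  45  42  47  47  47  46  45]
col 250 [ 81  80  91 123 135 133 132 133 133 134 131 134 133 135 130 116 103  96
  98  98  97  97  97 100 112  96  91  92  91]
col 254 [ 26  26  60 119 140 138 138 138 138 138 135 137 138 137 133 131 117 100
 103 102 103 104 104 103 111  98  92  94  92]
col 256 [130 128 127 135 139 138 136 138 138 138 137 137 139 138 137 133  99 102
 104 104 102 103 102 105 113  90  93  94  94]
[244.75101274 172.12134041] [260.11699722 179.706079  ]
```

View pics/z5.png

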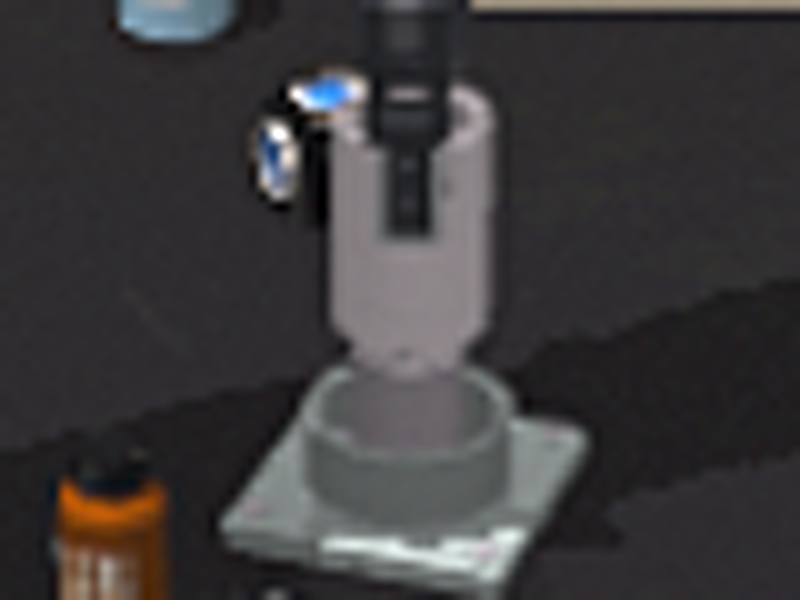

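>>> {"name": "apply_moves", "arguments": {"deltas": [[0.8,[-0.002,0.003,0.02],0],[0.8,[-0.002,0.003,0.04],0],[0.8,[-0.002,0.003,0.06],0],[0.8,[-0.002,0.003,0.08],0],[0.8,[-0.002,0.003,0.09],0],[0.8,[-0.002,0.003,0.09],0]]}}

```text
t: 8.45
eef_pos: [0.48, 0.1503, 0.0878]
tool_rot: [0.0, 0.999, -0.045, -0.0]
contact_force: [-0.1, -0.4, -2.5]
gripper_width: 0.552
grasp_force: 52.0
```

>>> {"name": "apply_moves", "arguments": {"deltas": [[0.8,[0,0,0.03],0],[0.8,[0,0,0.06],0],[0.8,[0,0,0.09],0],[0.8,[0,0,0.11],0],[0.8,[0,0,0.11],0]]}}

```text
t: 8.95
eef_pos: [0.4799, 0.1502, 0.0655]
tool_rot: [0.0, 0.999, -0.045, -0.001]
contact_force: [-0.2, 0.7, -2.3]
gripper_width: 0.556
grasp_force: 52.0
```

>>> {"name": "apply_moves", "arguments": {"deltas": [[0.8,[0,0,0.015],0],[0.8,[0,0,0.03],0],[0.8,[0,0,0.04],0],[0.8,[0,0,0.05],0],[0.8,[0,0,0.05],0]]}}

```text
t: 9.45
eef_pos: [0.4801, 0.1504, 0.0561]
tool_rot: [0.0, 0.999, -0.045, -0.0]
contact_force: [-0.6, -0.4, -2.3]
gripper_width: 0.549
grasp_force: 52.0
```

>>> {"name": "apply_moves", "arguments": {"deltas": [[0.8,[0,0,0.01],0],[0.8,[0,0,0.02],0],[0.8,[0,0,0.03],0],[0.8,[0,0,0.035],0],[0.8,[0,0,0.04],0],[0.8,[0,0,0.04],0]]}}

```text
t: 10.05
eef_pos: [0.4804, 0.1505, 0.0498]
tool_rot: [0.0, 0.999, -0.045, 0.0]
contact_force: [-5.8, -2.1, 18.1]
gripper_width: 0.55
grasp_force: 54.0
```

>>> {"name": "apply_moves", "arguments": {"deltas": [[0.8,[0,0,0.005],0],[0.8,[0,0,0.01],0],[0.8,[0,0,0.01],0],[0.8,[0,0,0.01],0]], "squeeze": 70}}

```text
t: 10.45
eef_pos: [0.4805, 0.1505, 0.0497]
tool_rot: [0.001, 0.999, -0.045, 0.001]
contact_force: [-12.2, -5.0, 42.2]
gripper_width: 0.551
grasp_force: 69.2
```

```bash
python3 -c "
from h import *
to(.4803,.1503,.0495,-95)
b=snap('side','z6.png',(212,145,292,205),10)
P=lambda z:np.round(proj(SC,circ(.4803,.1503,z,.024))[:,1],1)
for z in(.082,.085,.093): print(z,P(z).min(),P(z).max())
g=b['color'].mean(2).astype(int)
for u in(248,258): print(u,g[160:185,u])
"
```

```text
t 10.45 pos [0.4805 0.1505 0.0497] tilt z [ 0.0011 -0.0012 -1.    ] yaw y -95.17 q [-0.22  0.47 -0.25  2.09  0.21  0.6  -2.28] F [-12.2  -5.   42.2] w 0.551 g 69.2
shift [-0.0007  0.001   0.001 ] turn -0.0005
0.082 168.6 176.1
0.085 167.8 175.3
0.093 165.5 173.0
248 [ 44  49  50  45  39  40  40  41  38  46  89  83  67  68  64  62 100 135
 131 129 129 130 129 129 129]
258 [ 42  41  45  45  46  45  46  45  41  56 129 179 143 134 160 166 132 134
 135 134 134 135 134 135 135]
```

View pics/z6.png

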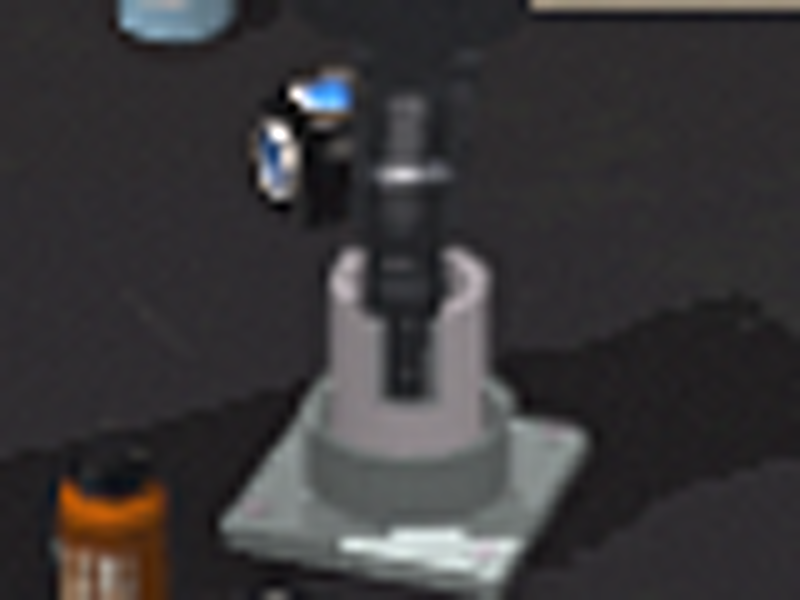

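>>> {"name": "apply_moves", "arguments": {"deltas": [[0.8,[0,0,-0.006],0],[0.8,[0,0,-0.013],0],[0.5,[0,0,-0.013],0],[0,[0,0,-0.013],0],[0,[0,0,-0.013],0],[0,[0,0,-0.013],0],[0,[0,0,-0.013],0]]}}

```text
t: 11.2
eef_pos: [0.4802, 0.1505, 0.0487]
tool_rot: [0.0, 0.999, -0.045, -0.0]
contact_force: [-0.4, 0.9, -0.2]
gripper_width: 0.997
grasp_force: 0.0
```

Released. Straight up.

>>> {"name": "apply_moves", "arguments": {"deltas": [[0,[0,0,-0.05],0],[0,[0,0,-0.2],0],[0,[0,0,-0.4],0],[0,[0,0,-0.6],0],[0,[0,0,-0.75],0],[0,[0,0,-0.8],0],[0,[0,0,-0.8],0]]}}

```text
t: 11.9
eef_pos: [0.4811, 0.1507, 0.2106]
tool_rot: [-0.001, 0.999, -0.045, 0.002]
contact_force: [-0.4, -0.5, 0.1]
gripper_width: 0.999
grasp_force: 0.0
```

```bash
python3 -c "
from h import *
to(.4803,.1503,.2,-95)
b=snap('side','z7.png',(192,145,292,220),8)
g=b['color'].mean(2).astype(int)
for u in(250,252,254): print(u,g[162:192,u])
for z in(.079,.082,.085,.088): P=proj(SC,circ(.4803,.1503,z,.024));print(z,P.min(0),P.max(0))
"
```

```text
t 11.9 pos [0.4811 0.1507 0.2106] tilt z [ 0.0033  0.001  -1.    ] yaw y -95.18 q [-0.16  0.24 -0.31  1.97  0.09  0.95 -2.17] F [-0.4 -0.5  0.1] w 0.999 g 0.0
shift [-0.0037  0.0025  0.0529] turn -0.0005
250 [ 23  23  22  19  32  40  61 135 159 135 136 135 134 142 160 129 132 132
 131 131 131 132 132 133 135 135 134 134 122  90]
252 [ 23  26  24  33  44  37  72 162 137 135 134 135 132 137 158 130 135 135
 135 136 135 134 136 136 134 137 136 135 131 127]
254 [ 46  40  32  43  45  41  59 133 142 131 132 131 130 136 166 132 135 136
 136 136 136 135 138 149 135 137 148 141 179 123]
0.079 [244.48999671 169.45101271] [259.92168249 176.99094971]
0.082 [244.49005351 168.61594542] [259.93853184 176.13991367]
0.085 [244.49010756 167.77907829] [259.95541835 175.28699488]
0.088 [244.49015885 166.94040496] [259.97234216 174.43218651]
```

View pics/z7.png

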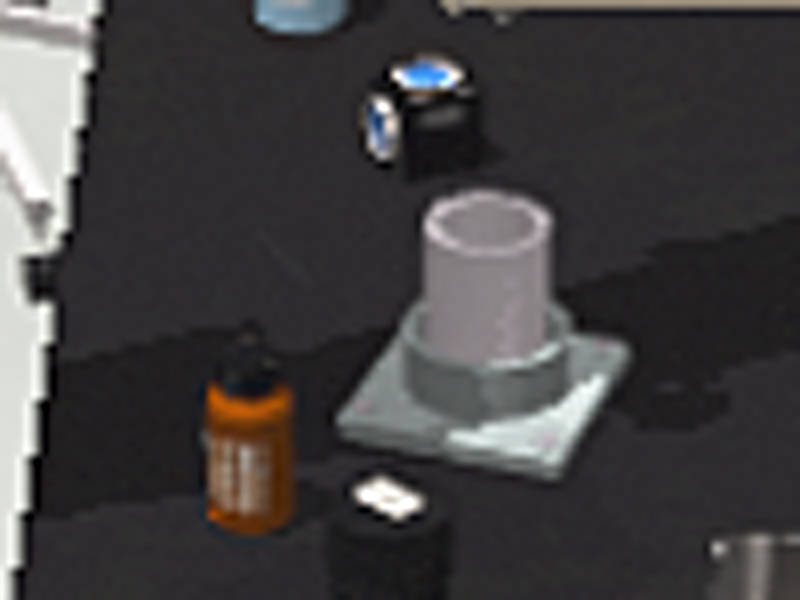

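The rim's back edge (row about 168.4) and front edge (about 176.5) match z = 0.082, so the sleeve is fully home and upright. The neighbouring objects still stand where they were.

```bash
python3 -c "
from station import bot
print(bot.hand_in())"
```

```text
the job is handed in; nothing more can be done
None
```

The sleeve is fully home on the light port with its notch over the key, and it was pressed to a firm stop (about 42 N at the wrist) while still held, then released. The arm came near only the sleeve and port, and the job was handed in at about 12 s; no verdict was shown.

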